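Nest the baking moulds on the board

TASK

Put the four washed dark steel baking moulds away as one nest, upside down in the middle of the round wooden board: set the smallest one there first, then put the next larger one over it, and so on until the largest covers them all, every rim down flat on the wood. Leave the jar, the blue bottle and the white ramekin where they stand.

Things in the scene. Friction and masses are not known exactly. Their poses are not given: they have to be found in the camera images.
- mould_1: The smallest of four tapered round baking moulds (dark grey non-stick steel cups), loose, standing upside down (closed flat end up): 25 mm across at the closed top, 33 mm at the rim below, 36 mm high, wall 2.5 mm, 21-39 g. Origin: centre of its underside, z up.
- mould_2: The second smallest of four tapered round baking moulds (dark grey non-stick steel cups), loose, standing upside down (closed flat end up): 37 mm across at the closed top, 45 mm at the rim below, 48 mm high, wall 2.5 mm, 35-65 g. Inside: mouth 40 mm wide, 45 mm high; goes over mould_1 with 3.5 mm to spare all round (7.5 mm as it first meets it). Origin: centre of its underside, z up.
- mould_3: The second largest of four tapered round baking moulds (dark grey non-stick steel cups), loose, standing upside down (closed flat end up): 50 mm across at the closed top, 58 mm at the rim below, 60 mm high, wall 2.5 mm, 56-104 g. Inside: mouth 53 mm wide, 57 mm high; goes over mould_2 with 4 mm to spare all round (8 mm as it first meets it). Origin: centre of its underside, z up.
- mould_4: The largest of four tapered round baking moulds (dark grey non-stick steel cups), loose, standing upside down (closed flat end up): 63 mm across at the closed top, 71 mm at the rim below, 72 mm high, wall 2.5 mm, 84-156 g. Inside: mouth 66 mm wide, 69 mm high; goes over mould_3 with 4 mm to spare all round (8 mm as it first meets it). Origin: centre of its underside, z up.
- board: Plain round wooden board, 130 mm across and 12 mm thick, flat on the bench; it does not move. Origin at the centre of its underside, z up; its flat top is 12 mm above.
- jar: Bystander: amber jar with red lid, 54 mm across, 65 mm high, loose. Origin under its centre.
- bottle: Bystander: small blue bottle with white cap, 38 mm across, 78 mm high, loose. Origin under its centre.
- ramekin: Bystander: open white ceramic ramekin, 68 mm across, 42 mm high, loose. Origin under its centre.

How it is judged:
By the outcome, as a careful person would: the job done as asked, in the order asked, and still so for the second after the job is handed in, with the robot touching nothing.
It also fails if it takes over 128 s, if anything falls off the work surface, if the arm or the gripper's body presses on something with over 40 N, if the wrist force passes 120 N, or if a joint passes its speed limit or range.

ROBOT

A 6-joint arm with a two-finger parallel gripper is mounted at the origin on the work surface. World frame = base frame: x ahead of the robot, y to its left, z up, the work surface at z = 0. Lengths are in m, angles in rad, forces in N, time in s.
With the tool pointing down it reaches from about 0.25 to 0.725 m from the base axis. Payload 4 kg.
Tool frame: the origin (TCP) lies at the very end of the fingers, on their centre line; the grasp point (between the pads) lies 19 mm behind it; z points along the fingers, y is the line along which they close (so a half turn about z gives the same grasp; the last joint's range is limited). The gripper opens to 85 mm and grips with 20 to 120 N. Pads are 22 mm wide; open, the fingers measure 114 mm over their backs; the gripper's body (76 mm by 85 mm) begins 54 mm behind the grasp point. The pads swing forward as they close: fully open they stand 13 mm farther back than shut.
Start: joints at [1.248, 0.241, 0.005, 1.335, 0, 1.571], TCP at [0.159, 0.474, 0.231] pointing down, gripper open.
Joint ranges: [-2.72, 2.72], [-1.05, 1.87], [-1.09, 1.28], [-1.99, 2.15], [-1.42, 1.44], [-3.14, 3.14]. Speed limits (rad/s): [2.79, 2.79, 3.14, 3.14, 3.14, 3.14].

INTERFACE

Orientations are given as a unit quaternion [x, y, z, w].
In Python, from workcell import bot gives the robot as it stands.
- The arm moves only by the tool carry_out, never from a script. Its argument "increments" is one flat list of numbers, 5 for each row, row after row: the finger opening in cm, from 0 to 8.54, then the shift along the tool's x, y, z in cm, then the turn about the tool's z in rad. A call has exactly 5 rows; each row shifts and turns the commanded pose from where the row before left it, along the tool's axes as they then stand; what a row does not reach is not made up. A row lasts 1/8 s, in which the tool goes at most 62.5 mm and 10.7 degrees, less where a joint would pass 70% of its speed; a pose out of reach is approached as far as the arm can. A call with a gripper value outside its range is refused whole. The fingers move at their own pace and stop on an object; the grip force is fixed at half the most. Time passes only in rows, so rows that do not move let the fingers close, or fill a call up. It gives the time, the measured TCP pose, the force, the opening and the grip force at its end, in the units of the state.
- bot.get_obs(): the state, without advancing time (a new reading comes with each control period).
- bot.camera(name): name is "scene" or "side" or "wrist"; returns a dict with "pixels" (420x560x3 uint8, blue, green, red), "range_z" (420x560 float32, m along the optical axis (not along the pixel's ray), 0 where there is no reading), "mtx" (3x3 intrinsics, pixels), "eye" and "attitude" of the camera in the world. Camera axes: x right, y down, z forward; pixel columns grow to the right and rows downward; lengths in m; the calibration is good to about 2 mm. A picture is of the moment at which its call begins.
- bot.job_done(): hands the job in; it is judged then, once.
Trained networks look in a picture, given as the dict that the camera call returned (one of the last four; its "shot" number tells which), for a name from the list of things; names that differ only in an ending like _2 or _b are one class to them, and where a whole thing is asked for, a point or a joint stands for the part that bears it (a point fixed in the world has none). Each returns a list of dicts, best first, with "p" (0 to 1); they miss things now and then, are a little off and sometimes report something else, mostly with a low value. They report only what shows in the picture. A call takes as long as a camera call.
- bot.find_in(picture, name): "xyz" ([x, y, z] in m, in the coordinates of the camera as it stood for that picture, good to about 4 mm: the middle of the surface that is visible of it).
- bot.regions_of(picture, name): "mask" (420x560 bool, what is visible of it).
- bot.place_of(picture, name): "xyz" ([x, y, z] in m, in the coordinates of the camera as it stood for that picture, good to about 4 mm: a listed point, or the origin of a listed thing).
The state is a dict: "clock": time; "joint_pos": joint angles; "joint_vel": joint speeds; "tau": joint torques, N m; "eef_pos": TCP position; "tool_rot": TCP orientation; "ft_force": force on the tool from outside, world axes, zero at the start; "ft_torque": the same for the moment, N m; "grip_width": finger opening in m; "grasp_force": force on a finger pad.
Only numpy, scipy, OpenCV 4.12 (cv2) and the standard library are available. Lean on these libraries where they do the work, as an engineer would, in place of code of your own. Each camera call takes 0.05 s, during which the arm holds its last target. There are 200 camera calls.

## Working session

There is one attempt and no reset: what is moved stays moved. The work goes in short steps, Python scripts to look and compute and a tool call to move; the robot and the scene stay as the last step left them, time stands still between calls to the robot, and variables do not carry over. Pictures are saved under pics/ and viewed, at most 14 in all, crops included, and the job is handed in when it is done.

Besides the shell and the picture viewer there is one more tool, called after "Emit:" by a JSON object that holds its "fn" and its "kwargs". carry_out: Moves the arm, as the interface text tells. Its arguments: {"type":"object","properties":{"increments":{"type":"array","items":{"type":"number"}}},"required":["increments"]}

```bash
mkdir -p pics; ls; cat > h.py <<'E'
import numpy as np, cv2
from scipy.spatial.transform import Rotation as R
from workcell import bot
def att(c):
    a=np.array(c["attitude"],float)
    return a if a.shape==(3,3) else R.from_quat(a).as_matrix()
def world(c,p): return att(c)@np.asarray(p)+np.array(c["eye"])
def cloud(c,mask=None):
    z=c["range_z"]; m=z>0
    if mask is not None: m&=mask
    v,u=np.nonzero(m); d=z[v,u]; K=c["mtx"]
    P=np.stack([(u-K[0][2])*d/K[0][0],(v-K[1][2])*d/K[1][1],d],1)
    return P@att(c).T+np.array(c["eye"]),u,v
E
python3 - <<'E'
from h import *
o=bot.get_obs(); print({k:np.round(v,3) for k,v in o.items()})
for n in ["scene","side"]:
    c=bot.camera(n); cv2.imwrite(f"pics/{n}0.png",c["pixels"]); print(n,c["eye"],c["attitude"],c["mtx"])
    for t in ["mould_1","board","jar","bottle","ramekin"]:
        for r in bot.place_of(c,t)[:6]: print(n,t,round(r["p"],2),np.round(world(c,r["xyz"]),3))
E
```

```text
pics
{'clock': np.float64(0.0), 'joint_pos': array([1.248, 0.241, 0.004, 1.335, 0.   , 1.571]), 'joint_vel': array([-0.001,  0.002,  0.   , -0.   ,  0.001,  0.001]), 'tau': array([ 0.0000e+00, -3.7232e+01,  2.5241e+01,  1.7000e-02, -0.0000e+00,
       -0.0000e+00]), 'eef_pos': array([0.158, 0.474, 0.23 ]), 'tool_rot': array([ 0.161,  0.987, -0.001, -0.   ]), 'ft_force': array([ 0.71 ,  0.729, -0.999]), 'ft_torque': array([-0.039,  0.021,  0.024]), 'grasp_force': np.float64(0.0), 'grip_width': np.float64(0.085)}
scene [1.16253519 0.85790461 0.73030778] [ 0.25478645  0.84309633 -0.45283243 -0.13861905] [[465.21859169   0.         282.45252321]
 [  0.         465.21859169 215.06061182]
 [  0.           0.           1.        ]]
scene mould_1 0.95 [ 0.484  0.012 -0.004]
scene mould_1 0.93 [ 0.515  0.351 -0.001]
scene mould_1 0.55 [ 0.64  -0.133 -0.002]
scene board 0.6 [ 0.639  0.137 -0.   ]
scene jar 0.55 [ 0.694 -0.005 -0.002]
scene bottle 0.97 [0.679 0.35  0.   ]
scene bottle 0.23 [ 0.679 -0.34   0.   ]
scene ramekin 0.62 [ 0.678 -0.342  0.001]
side [ 0.45804667 -0.90480448  0.63298961] [ 0.87442782 -0.06275859  0.02808606 -0.48025881] [[397.09825265   0.         281.30610382]
 [  0.         397.09825265 207.15353008]
 [  0.           0.           1.        ]]
side mould_1 0.86 [ 0.485  0.008 -0.001]
side mould_1 0.85 [ 0.641 -0.138  0.002]
side mould_1 0.73 [ 0.517  0.353 -0.002]
side mould_1 0.56 [ 0.485 -0.359  0.001]
side board 0.79 [0.636 0.138 0.001]
side board 0.68 [ 0.695 -0.006  0.001]
side jar 0.9 [ 0.694 -0.009  0.004]
side bottle 0.71 [0.681 0.349 0.001]
side ramekin 0.97 [ 0.676 -0.349 -0.003]
```

```bash
python3 - <<'E'
from h import *
P=[]
for n in ["scene","side"]:
    c=bot.camera(n); W,u,v=cloud(c); P.append(W)
    for nm,(x,y) in dict(a=(.484,.01),b=(.516,.352),c=(.64,-.136),d=(.485,-.359),board=(.638,.1375),jar=(.694,-.007),bot=(.68,.35),ram=(.677,-.345)).items():
        s=W[np.hypot(W[:,0]-x,W[:,1]-y)<.06]; s=s[s[:,2]>.006]
        if len(s)<20: print(n,nm,len(s));continue
        h=np.percentile(s[:,2],97); t=s[s[:,2]>h-.004]
        (cx,cy),r=cv2.minEnclosingCircle(t[:,:2].astype(np.float32))
        print(n,nm,len(s),"h",round(h,3),"c",round(cx,3),round(cy,3),"diam",round(2*r,3),"mid",np.round((t.min(0)+t.max(0))/2,3))
a=cv2.imread("pics/scene0.png");b=cv2.imread("pics/side0.png")
cv2.imwrite("pics/both.png",cv2.resize(np.vstack([a,b]),(400,600)))
E
```

```text
scene a 726 h 0.073 c 0.488 0.011 diam 0.069 mid [0.487 0.011 0.072]
scene b 755 h 0.061 c 0.519 0.352 diam 0.056 mid [0.518 0.353 0.06 ]
scene c 253 h 0.049 c 0.639 -0.135 diam 0.04 mid [ 0.639 -0.135  0.048]
scene d 91 h 0.037 c 0.491 -0.354 diam 0.026 mid [ 0.491 -0.354  0.036]
scene board 1178 h 0.014 c 0.638 0.138 diam 0.12 mid [0.638 0.138 0.013]
scene jar 542 h 0.066 c 0.694 -0.003 diam 0.051 mid [ 0.693 -0.004  0.065]
scene bot 517 h 0.078 c 0.682 0.349 diam 0.021 mid [0.683 0.35  0.077]
scene ram 405 h 0.042 c 0.678 -0.34 diam 0.077 mid [ 0.68  -0.339  0.042]
side a 743 h 0.073 c 0.485 0.007 diam 0.066 mid [0.486 0.007 0.071]
side b 290 h 0.061 c 0.516 0.347 diam 0.058 mid [0.518 0.345 0.059]
side c 332 h 0.049 c 0.638 -0.14 diam 0.04 mid [ 0.638 -0.139  0.048]
side d 266 h 0.037 c 0.49 -0.361 diam 0.027 mid [ 0.488 -0.361  0.036]
side board 601 h 0.014 c 0.638 0.137 diam 0.119 mid [0.638 0.137 0.012]
side jar 474 h 0.066 c 0.694 -0.008 diam 0.05 mid [ 0.695 -0.008  0.065]
side bot 192 h 0.078 c 0.681 0.342 diam 0.021 mid [0.681 0.342 0.077]
side ram 1030 h 0.042 c 0.679 -0.344 diam 0.071 mid [ 0.68  -0.345  0.041]
```

View pics/scene0.png

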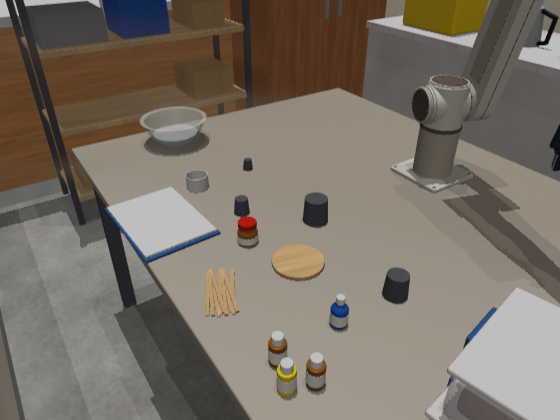

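The moulds show at (248,164) smallest, (242,206) second, (397,285) third and (316,209) largest. The board is at (298,262), jar (247,232), bottle (340,313) and ramekin (197,181). The measured heights and diameters match the sizes given. I'm moving toward mould_1 at about (0.490, -0.358).

Emit:
{"fn": "carry_out", "kwargs": {"increments": [8.5,0,0,0,-0.162,8.5,0,0,0,-0.162,8.5,-3,-5,0,0,8.5,-3,-5.4,0,0,8.5,-3,-5.4,0,0]}}

```text
clock: 1.32
eef_pos: [0.2494, 0.3149, 0.2314]
tool_rot: [-0.001, 1.0, 0.0, 0.0]
ft_force: [2.5, 0.2, 0.3]
grip_width: 0.0849
grasp_force: 0.0
```

Emit:
{"fn": "carry_out", "kwargs": {"increments": [8.5,-2,-5.5,0,0,8.5,-2,-5.5,0,0,8.5,-2,-5.5,0,0,8.5,-2,-5.5,0,0,8.5,-2,-5.5,0,0]}}

```text
clock: 1.95
eef_pos: [0.3497, 0.0396, 0.2318]
tool_rot: [-0.001, 1.0, 0.0, 0.001]
ft_force: [1.6, 1.0, 0.9]
grip_width: 0.0849
grasp_force: 0.0
```

Emit:
{"fn": "carry_out", "kwargs": {"increments": [8.5,-2,-5.5,0,0,8.5,-2,-5.5,0,0,8.5,-2,-5.5,0,0,8.5,-2,-5.5,0,0,8.5,-2,-5.5,0,0]}}

```text
clock: 2.58
eef_pos: [0.4499, -0.2356, 0.2315]
tool_rot: [-0.0, 1.0, -0.0, 0.0]
ft_force: [1.7, 0.2, 0.1]
grip_width: 0.0847
grasp_force: 0.0
```

Emit:
{"fn": "carry_out", "kwargs": {"increments": [8.5,-2,-5,0,0,8.5,-1,-5,3,0,8.5,-1,-2.2,4,0,8.5,0,0,1,0,8.5,0,0,0,0]}}

```text
clock: 3.2
eef_pos: [0.4889, -0.3544, 0.1508]
tool_rot: [-0.001, 1.0, 0.001, -0.001]
ft_force: [-0.5, 0.5, -0.2]
grip_width: 0.0848
grasp_force: 0.0
```

```bash
cat >> h.py <<'E'
def top(c,x,y,h,rad=.05,tol=.004):
    "centre of flat top at height h near (x,y): circle fit on hull of depth points"
    W,u,v=cloud(c); s=W[(np.hypot(W[:,0]-x,W[:,1]-y)<rad)&(abs(W[:,2]-h)<tol)]
    if len(s)<20: return None
    q=s[:,:2].astype(np.float32); (cx,cy),r=cv2.minEnclosingCircle(q)
    return np.round([cx,cy,2*r,*((q.min(0)+q.max(0))/2),*q.mean(0),len(s)],4)
E
python3 - <<'E'
from h import *
o=bot.get_obs(); print(o["eef_pos"])
c=bot.camera("wrist"); cv2.imwrite("pics/w1.png",c["pixels"]); print(c["eye"],c["attitude"])
print(top(c,.49,-.358,.036)); print([(r["p"],world(c,r["xyz"])) for r in bot.place_of(c,"mould_1")[:2]])
E
```

```text
[ 0.488944   -0.35439598  0.15076101]
[ 0.40567946 -0.35531304  0.29480268] [0.69663935 0.6986037  0.11610962 0.11473898]
[ 4.881e-01 -3.599e-01  2.570e-02  4.880e-01 -3.598e-01  4.874e-01
 -3.600e-01  6.340e+02]
[(0.68, array([ 0.63849591, -0.13826732, -0.00180365])), (0.62, array([ 0.48993674, -0.35802218, -0.00219333]))]
```

View pics/w1.png

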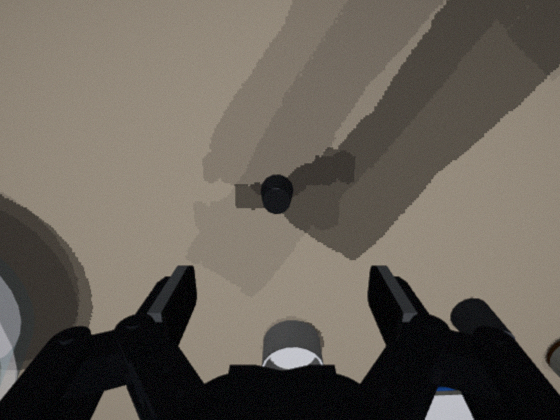

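The wrist view shows mould_1 at (277,193). The top-circle fit is 25.7 mm across at (0.4881, -0.3599), which matches its size. The bowl at the left edge is clear of the fingers.

Emit:
{"fn": "carry_out", "kwargs": {"increments": [8.5,0.1,-0.5,4,0,8.5,0,0,5,0,8.5,0,0,4,0,8.5,0,0,1.3,0,8.5,0,0,0,0]}}

```text
clock: 3.92
eef_pos: [0.4893, -0.3603, 0.0094]
tool_rot: [-0.001, 1.0, -0.0, 0.0]
ft_force: [-0.1, 0.4, 0.5]
grip_width: 0.0849
grasp_force: 0.0
```

Emit:
{"fn": "carry_out", "kwargs": {"increments": [2,0,0,0,0,2,0,0,0,0,2,0,0,0,0,2,0,0,0,0,2,0,0,0,0]}}

```text
clock: 4.55
eef_pos: [0.4894, -0.3611, 0.0098]
tool_rot: [-0.001, 1.0, -0.001, 0.001]
ft_force: [-0.4, 0.4, 6.2]
grip_width: 0.0266
grasp_force: 58.8
```

Emit:
{"fn": "carry_out", "kwargs": {"increments": [2,0,0,-3,0,2,0,0,-6,0,2,-1.5,5,-3,0,2,-1.5,5,0,0,2,-1.5,5,0,0]}}

```text
clock: 5.18
eef_pos: [0.5341, -0.2093, 0.1293]
tool_rot: [-0.0, 1.0, -0.0, 0.001]
ft_force: [0.0, -0.3, -0.3]
grip_width: 0.0269
grasp_force: 59.1
```

Emit:
{"fn": "carry_out", "kwargs": {"increments": [2,-1.8,5.5,0,0,2,-1.8,5.5,0,0,2,-1.8,5.5,0,0,2,-1.8,5.5,0,0,2,-1.8,5.5,0,0]}}

```text
clock: 5.8
eef_pos: [0.6235, 0.0665, 0.1284]
tool_rot: [-0.001, 1.0, -0.0, 0.0]
ft_force: [0.1, -1.2, -0.5]
grip_width: 0.0267
grasp_force: 59.1
```

Emit:
{"fn": "carry_out", "kwargs": {"increments": [2,-1,4,0,0,2,-0.5,2.3,0,0,2,0,1,0,0,2,0,0,0,0,2,0,0,0,0]}}

```text
clock: 6.42
eef_pos: [0.6378, 0.1361, 0.1284]
tool_rot: [0.0, 1.0, -0.0, -0.0]
ft_force: [0.9, -0.1, 0.3]
grip_width: 0.0269
grasp_force: 59.1
```

```bash
python3 - <<'E'
from h import *
o=bot.get_obs(); print(o["eef_pos"],o["grip_width"],o["grasp_force"])
c=bot.camera("wrist"); cv2.imwrite("pics/w2.png",c["pixels"])
print(top(c,.638,.1375,.012,.08,.005))
W,u,v=cloud(c); T=o["eef_pos"]; s=W[(np.hypot(W[:,0]-T[0],W[:,1]-T[1])<.03)]
print(np.percentile(s[:,2],[0,5,25,50,75,95]))
hsv=cv2.cvtColor(c["pixels"],cv2.COLOR_BGR2HSV)
for n in["side","scene"]:
    d=bot.camera(n); print(n,top(d,T[0],T[1],T[2]+.026,.03,.004))
    W,u,v=cloud(d); s=W[(np.hypot(W[:,0]-T[0],W[:,1]-T[1])<.03)&(W[:,2]>.05)];print(len(s),s.min(0),s.max(0))
    cv2.imwrite(f"pics/{n}2.png",d["pixels"])
E
```

```text
[0.63783814 0.13609658 0.12837637] 0.026903514972628446 59.06399131170474
[6.3580e-01 1.3870e-01 1.3000e-01 6.3040e-01 1.3900e-01 6.2640e-01
 1.3900e-01 1.4338e+04]
[0.01073141 0.01304569 0.15356816 0.19478973 0.21327475 0.22291852]
side [ 0.6338  0.131   0.0507  0.6373  0.131   0.6335  0.1203 27.    ]
342 [0.61807566 0.10612735 0.11838872] [0.663476   0.16556334 0.46205599]
scene [6.400e-01 1.413e-01 5.030e-02 6.407e-01 1.417e-01 6.426e-01 1.410e-01
 8.800e+01]
1188 [0.60957633 0.10641749 0.11720943] [0.66753339 0.16588367 0.58528554]
```

View pics/w2.png

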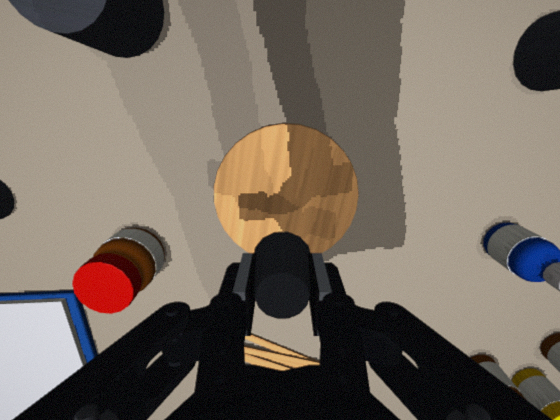

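The wrist view shows the upright mould_1 held at (282,275) and the board centred at about (286,190). The board fit is exactly 130 mm across, centred at (0.637, 0.138). I'm lowering it now.

Emit:
{"fn": "carry_out", "kwargs": {"increments": [2,0,0.3,3,0,2,0,0,4,0,2,0,0,2.6,0,2,0,0,0.9,0,2,0,0,0,0]}}

```text
clock: 7.2
eef_pos: [0.6381, 0.1402, 0.0237]
tool_rot: [-0.0, 1.0, -0.0, 0.0]
ft_force: [0.4, 0.5, -0.4]
grip_width: 0.0272
grasp_force: 59.1
```

Emit:
{"fn": "carry_out", "kwargs": {"increments": [2,0,0,0,0,2,0,0,0.05,0,3.5,0,0,0,0,5,0,0,0,0,8.5,0,0,0,0]}}

```text
clock: 7.82
eef_pos: [0.638, 0.1408, 0.0229]
tool_rot: [-0.001, 1.0, 0.0, 0.0]
ft_force: [-1.4, 0.9, 0.3]
grip_width: 0.0665
grasp_force: 0.0
```

Emit:
{"fn": "carry_out", "kwargs": {"increments": [8.5,0,0,0,0,8.5,0,0,0,0,8.5,0,0,-3,0,8.5,0,0,-5,0,8.5,0,0,-5,0]}}

```text
clock: 8.45
eef_pos: [0.6376, 0.1407, 0.1537]
tool_rot: [-0.001, 1.0, -0.0, -0.001]
ft_force: [1.2, -0.2, -0.0]
grip_width: 0.0849
grasp_force: 0.0
```

```bash
python3 - <<'E'
from h import *
o=bot.get_obs(); print(o["eef_pos"],o["grip_width"])
c=bot.camera("wrist"); print(top(c,.638,.138,.048)); print(top(c,.638,.1375,.012,.08,.005))
for n in["side","scene"]:
    d=bot.camera(n); print(n,top(d,.638,.138,.048)); 
E
```

```text
[0.63762889 0.14069117 0.15373376] 0.08492722522792123
[6.376e-01 1.401e-01 2.640e-02 6.377e-01 1.399e-01 6.366e-01 1.401e-01
 6.710e+02]
[6.3580e-01 1.3870e-01 1.3010e-01 6.3550e-01 1.3840e-01 6.3100e-01
 1.3850e-01 1.2324e+04]
side [6.371e-01 1.381e-01 3.030e-02 6.376e-01 1.381e-01 6.378e-01 1.355e-01
 3.900e+01]
scene [6.393e-01 1.417e-01 2.960e-02 6.394e-01 1.422e-01 6.399e-01 1.437e-01
 6.200e+01]
```

Emit:
{"fn": "carry_out", "kwargs": {"increments": [8.5,0,-5.6,0,0,8.5,0,-5.8,0,0,8.5,0,-5.8,0,0,8.5,0,-5.8,0,0,8.5,0,-4.8,0,0]}}

```text
clock: 9.22
eef_pos: [0.6371, -0.1394, 0.1509]
tool_rot: [-0.0, 1.0, 0.0, -0.001]
ft_force: [0.5, -0.3, -0.5]
grip_width: 0.085
grasp_force: 0.0
```

Emit:
{"fn": "carry_out", "kwargs": {"increments": [8.5,0,0,0,0,8.5,0,0,0,0,8.5,0,0,0,0,8.5,0,0,0,0,8.5,0,0,0,0]}}

```text
clock: 9.85
eef_pos: [0.6385, -0.1362, 0.1529]
tool_rot: [-0.001, 1.0, -0.0, 0.0]
ft_force: [-0.0, 1.4, 0.6]
grip_width: 0.0852
grasp_force: 0.0
```

```bash
python3 - <<'E'
from h import *
o=bot.get_obs(); print(o["eef_pos"],o["grip_width"])
c=bot.camera("wrist"); print(top(c,.638,-.137,.048)); cv2.imwrite("pics/w3.png",c["pixels"])
E
```

```text
[ 0.63850225 -0.13621814  0.1529003 ] 0.08518090860219688
[ 6.374e-01 -1.371e-01  3.770e-02  6.376e-01 -1.373e-01  6.364e-01
 -1.372e-01  1.447e+03]
```

Emit:
{"fn": "carry_out", "kwargs": {"increments": [8.5,0.1,-0.1,4,0,8.5,0,0,5,0,8.5,0,0,3.5,0,8.5,0,0,1.3,0,8.5,0,0,0,0]}}

```text
clock: 10.52
eef_pos: [0.6371, -0.1381, 0.0145]
tool_rot: [-0.001, 1.0, 0.0, -0.001]
ft_force: [-0.8, -0.6, 0.5]
grip_width: 0.085
grasp_force: 0.0
```

Emit:
{"fn": "carry_out", "kwargs": {"increments": [3,0,0,0,0,3,0,0,0,0,3,0,0,0,0,3,0,0,0,0,3,0,0,0,0]}}

```text
clock: 11.15
eef_pos: [0.639, -0.139, 0.0169]
tool_rot: [-0.0, 1.0, -0.001, 0.002]
ft_force: [-0.2, -0.4, 6.0]
grip_width: 0.0387
grasp_force: 60.0
```

Emit:
{"fn": "carry_out", "kwargs": {"increments": [3,0,0,-3,0,3,0,0,-5,0,3,0,4,-3.5,0,3,0,5.6,0,0,3,0,5.6,0,0]}}

```text
clock: 11.78
eef_pos: [0.6373, 0.0149, 0.1307]
tool_rot: [0.0, 1.0, 0.0, 0.001]
ft_force: [0.8, 0.4, -0.7]
grip_width: 0.0387
grasp_force: 60.5
```

Emit:
{"fn": "carry_out", "kwargs": {"increments": [3,0,5.6,0,0,3,0,5,0,0,3,0,2.1,0,0,3,0,0,0,0,3,0,0,0,0]}}

```text
clock: 12.4
eef_pos: [0.637, 0.1392, 0.1296]
tool_rot: [0.0, 1.0, -0.0, -0.0]
ft_force: [-0.7, -0.1, -0.2]
grip_width: 0.039
grasp_force: 60.5
```

```bash
python3 - <<'E'
from h import *
o=bot.get_obs(); print(o["eef_pos"],o["grip_width"],o["grasp_force"])
T=o["eef_pos"]; c=bot.camera("wrist"); cv2.imwrite("pics/w4.png",c["pixels"])
print(top(c,.638,.1375,.012,.08,.005)); print("mould1",top(c,.638,.14,.048,.03,.004))
for dz in(.026,.03,.034,.038): print("held",dz,top(c,T[0],T[1],T[2]+dz,.03,.003))
E
```

```text
[0.63696944 0.13920202 0.12960014] 0.038987477178211216 60.53925084294406
[6.3530e-01 1.3880e-01 1.3010e-01 6.2970e-01 1.3910e-01 6.2060e-01
 1.3870e-01 1.1835e+04]
mould1 [6.368e-01 1.401e-01 2.520e-02 6.325e-01 1.401e-01 6.323e-01 1.403e-01
 4.920e+02]
held 0.026 [6.301e-01 1.392e-01 5.810e-02 6.323e-01 1.391e-01 6.250e-01 1.388e-01
 1.046e+03]
held 0.03 [6.302e-01 1.392e-01 5.860e-02 6.362e-01 1.392e-01 6.338e-01 1.388e-01
 5.591e+03]
held 0.034 [6.302e-01 1.392e-01 5.860e-02 6.359e-01 1.392e-01 6.347e-01 1.387e-01
 5.006e+03]
held 0.038 [6.320e-01 1.395e-01 5.550e-02 6.367e-01 1.397e-01 6.328e-01 1.389e-01
 9.000e+02]
```

View pics/w4.png

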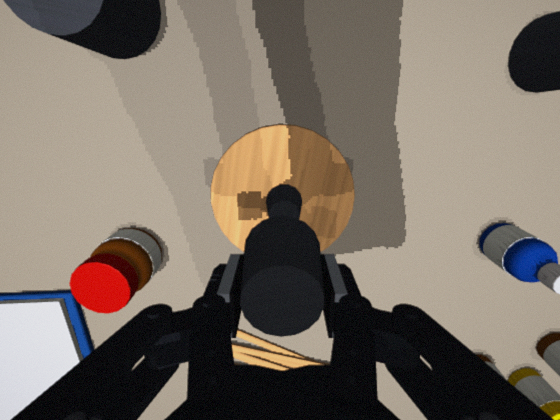

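The view shows mould_2 held upright at (282,298) over mould_1, whose top is at (284,195). I need about 1 mm of correction in x and y, then I'll lower.

Emit:
{"fn": "carry_out", "kwargs": {"increments": [3,-0.1,0.1,0,0,3,0,0,2.5,0,3,0,0,2.5,0,3,0,0,2.5,0,3,0,0,1.2,0]}}

```text
clock: 13.08
eef_pos: [0.6372, 0.1405, 0.0412]
tool_rot: [0.0, 1.0, -0.0, -0.001]
ft_force: [0.1, 0.2, 0.2]
grip_width: 0.0394
grasp_force: 60.5
```

Emit:
{"fn": "carry_out", "kwargs": {"increments": [3,0,0,0.8,0,3,0,0,0.5,0,3,0,0,0.1,0,3,0,0,0,0,3,0,0,0,0]}}

```text
clock: 13.7
eef_pos: [0.6384, 0.1419, 0.0294]
tool_rot: [-0.001, 1.0, 0.0, 0.0]
ft_force: [0.6, 0.0, -1.2]
grip_width: 0.0393
grasp_force: 60.6
```

Emit:
{"fn": "carry_out", "kwargs": {"increments": [3,0,0,0.1,0,3,0,0,0,0,4.5,0,0,0,0,6,0,0,0,0,8.5,0,0,0,0]}}

```text
clock: 14.32
eef_pos: [0.6378, 0.1417, 0.0274]
tool_rot: [-0.001, 1.0, -0.0, -0.0]
ft_force: [0.9, -0.1, 0.8]
grip_width: 0.0759
grasp_force: 0.0
```

Emit:
{"fn": "carry_out", "kwargs": {"increments": [8.5,0,0,0,0,8.5,0,0,0,0,8.5,0,0,-3,0,8.5,0,0,-5,0,8.5,0,0,-4,0]}}

```text
clock: 14.95
eef_pos: [0.6383, 0.1418, 0.1497]
tool_rot: [-0.001, 1.0, 0.0, 0.001]
ft_force: [0.5, 0.1, 0.1]
grip_width: 0.0851
grasp_force: 0.0
```

```bash
python3 - <<'E'
from h import *
o=bot.get_obs(); print(o["eef_pos"],o["grip_width"])
c=bot.camera("wrist"); print(top(c,.638,.14,.060,.05,.003)); cv2.imwrite("pics/w5.png",c["pixels"])
W,u,v=cloud(c); s=W[np.hypot(W[:,0]-.638,W[:,1]-.14)<.01]; A=np.c_[s[:,:2]-[.638,.14],np.ones(len(s))]; print("plane",np.linalg.lstsq(A,s[:,2],rcond=None)[0])
E
```

```text
[0.6383311  0.14180431 0.14969692] 0.08512464280325151
[6.374e-01 1.410e-01 3.780e-02 6.374e-01 1.411e-01 6.364e-01 1.412e-01
 1.588e+03]
plane [-6.7601105  -0.17264128  0.07822521]
```

Emit:
{"fn": "carry_out", "kwargs": {"increments": [8.5,2.8,4.8,0,0,8.5,2.8,4.8,0,0,8.5,2.8,4.8,0,0,8.5,2.6,4.4,0,0,8.5,1.1,2.1,0,0]}}

```text
clock: 15.62
eef_pos: [0.5149, 0.3531, 0.1477]
tool_rot: [-0.002, 1.0, 0.0, -0.0]
ft_force: [0.4, -0.5, -0.3]
grip_width: 0.0851
grasp_force: 0.0
```

Emit:
{"fn": "carry_out", "kwargs": {"increments": [8.5,0,0,0,0,8.5,0,0,0,0,8.5,0,0,0,0,8.5,0,0,0,0,8.5,0,0,0,0]}}

```text
clock: 16.25
eef_pos: [0.5172, 0.35, 0.1478]
tool_rot: [-0.0, 1.0, -0.0, 0.0]
ft_force: [-0.3, -0.1, -0.6]
grip_width: 0.0851
grasp_force: 0.0
```

```bash
python3 - <<'E'
from h import *
o=bot.get_obs(); print(o["eef_pos"],o["grip_width"],o["joint_pos"])
c=bot.camera("wrist"); print(top(c,.517,.35,.060,.05,.003)); cv2.imwrite("pics/w6.png",c["pixels"])
E
```

```text
[0.51718389 0.34996281 0.14780917] 0.0850915850868578 [ 5.94900674e-01  5.30895028e-01  2.16603960e-01  1.25650248e+00
 -9.54570474e-06  5.94896138e-01]
[5.168e-01 3.503e-01 5.060e-02 5.169e-01 3.502e-01 5.157e-01 3.503e-01
 2.872e+03]
```

View pics/w6.png

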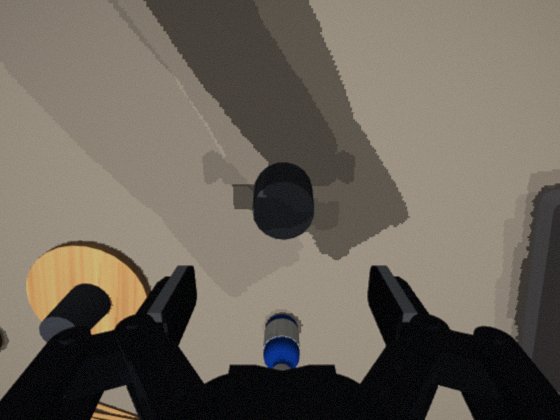

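Mould_3 is at (283,205), within 0.5 mm of the tool, and the nest is at the left (80,310). I'm descending.

Emit:
{"fn": "carry_out", "kwargs": {"increments": [8.5,0,0,4,0,8.5,0,0,5,0,8.5,0,0,3.3,0,8.5,0,0,1.2,0,8.5,0,0,0,0]}}

```text
clock: 16.92
eef_pos: [0.5166, 0.3504, 0.0125]
tool_rot: [-0.001, 1.0, -0.0, -0.0]
ft_force: [0.7, 0.1, 0.1]
grip_width: 0.0849
grasp_force: 0.0
```

Emit:
{"fn": "carry_out", "kwargs": {"increments": [4,0,0,0,0,4,0,0,0,0,4,0,0,0,0,4,0,0,0,0,4,0,0,0,0]}}

```text
clock: 17.55
eef_pos: [0.5184, 0.3523, 0.0155]
tool_rot: [-0.001, 1.0, 0.002, 0.002]
ft_force: [-0.3, 1.1, 6.3]
grip_width: 0.0552
grasp_force: 62.6
```

Emit:
{"fn": "carry_out", "kwargs": {"increments": [4,0,0,-3,0,4,0,0,-5,0,4,-1,-1.8,-4,0,4,-2.6,-4.6,0,0,4,-2.6,-4.6,0,0]}}

```text
clock: 18.18
eef_pos: [0.5798, 0.2402, 0.1344]
tool_rot: [-0.001, 1.0, 0.0, 0.001]
ft_force: [0.1, -0.8, -1.8]
grip_width: 0.0553
grasp_force: 63.5
```

Emit:
{"fn": "carry_out", "kwargs": {"increments": [4,-2.6,-4.6,0,0,4,-2.2,-3.8,0,0,4,-1,-1.5,0,0,4,0,0,0,0,4,0,0,0,0]}}

```text
clock: 18.8
eef_pos: [0.6363, 0.1431, 0.1328]
tool_rot: [-0.001, 1.0, 0.0, -0.0]
ft_force: [-0.3, -0.0, -1.0]
grip_width: 0.0549
grasp_force: 63.5
```

```bash
cat >> h.py <<'E'
def held(c,T,w):
    "top of the held mould: highest plane within +-w in y of the tool"
    W,u,v=cloud(c); s=W[(abs(W[:,1]-T[1])<w)&(abs(W[:,0]-T[0])<.045)&(W[:,2]>T[2]+.01)&(W[:,2]<T[2]+.065)]
    hist,e=np.histogram(s[:,2],np.arange(T[2],T[2]+.066,.001)); k=hist.argmax(); z=e[k]+.0005
    t=s[abs(s[:,2]-z)<.002]; print("held top z-T",round(z-T[2],4),"x",np.percentile(t[:,0],[.5,99.5]),"y",np.percentile(t[:,1],[.5,99.5]),len(t))
    print("centre-tcp",np.round((np.percentile(t[:,:2],.5,axis=0)+np.percentile(t[:,:2],99.5,axis=0))/2-T[:2],4))
E
python3 - <<'E'
from h import *
o=bot.get_obs(); print(o["eef_pos"],o["grip_width"],o["grasp_force"])
T=o["eef_pos"]; c=bot.camera("wrist"); cv2.imwrite("pics/w7.png",c["pixels"]); held(c,T,.03)
E
```

```text
[0.63629265 0.14306795 0.13275028] 0.05485952485341273 63.494999532122165
held top z-T 0.0455 x [0.6108276  0.65782598] y [0.11777168 0.17154442] 10438
centre-tcp [-0.002   0.0016]
```

View pics/w7.png

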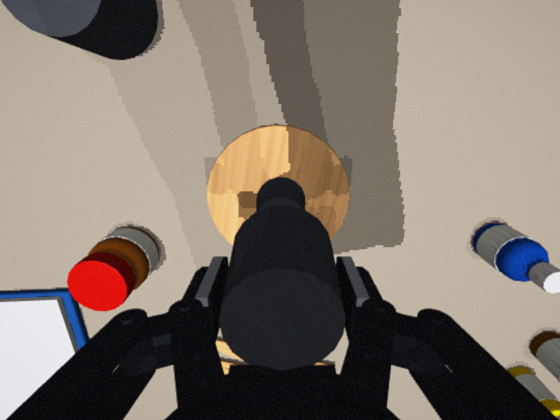

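Mould_3 is held upright at (283,315), with mould_2's top visible behind it at (281,195). I'll correct +1.5 mm in x and -2 mm in y, then lower 10.6 cm.

Emit:
{"fn": "carry_out", "kwargs": {"increments": [4,-0.15,-0.2,0,0,4,0,0,2.5,0,4,0,0,2.5,0,4,0,0,2.5,0,4,0,0,1.5,0]}}

```text
clock: 19.48
eef_pos: [0.6374, 0.1404, 0.0414]
tool_rot: [-0.001, 1.0, -0.0, -0.001]
ft_force: [0.1, 0.6, -1.5]
grip_width: 0.0553
grasp_force: 63.5
```

Emit:
{"fn": "carry_out", "kwargs": {"increments": [4,0,0,0.9,0,4,0,0,0.5,0,4,0,0,0.2,0,4,0,0,0,0,4,0,0,0,0]}}

```text
clock: 20.1
eef_pos: [0.6389, 0.1399, 0.0277]
tool_rot: [-0.001, 1.0, 0.0, 0.001]
ft_force: [-1.9, -0.1, 3.0]
grip_width: 0.0553
grasp_force: 63.8
```

Contact force is starting to show, so I'm releasing.

Emit:
{"fn": "carry_out", "kwargs": {"increments": [4,0,0,0.05,0,4,0,0,0,0,6,0,0,0,0,7,0,0,0,0,8.5,0,0,0,0]}}

```text
clock: 20.72
eef_pos: [0.6384, 0.1396, 0.0259]
tool_rot: [-0.001, 1.0, -0.0, -0.0]
ft_force: [-0.3, 0.0, 0.3]
grip_width: 0.0845
grasp_force: 0.0
```

Emit:
{"fn": "carry_out", "kwargs": {"increments": [8.5,0,0,0,0,8.5,0,0,0,0,8.5,0,0,-3,0,8.5,0,0,-5,0,8.5,0,0,-5,0]}}

```text
clock: 21.35
eef_pos: [0.6382, 0.1397, 0.1572]
tool_rot: [-0.001, 1.0, -0.0, -0.0]
ft_force: [0.1, -0.1, -0.2]
grip_width: 0.085
grasp_force: 0.0
```

```bash
cat >> h.py <<'E'
def tilt(c,x,y,h,r=.015):
    W,u,v=cloud(c); s=W[(np.hypot(W[:,0]-x,W[:,1]-y)<r)&(abs(W[:,2]-h)<.008)]
    print("plane slope,z",np.linalg.lstsq(np.c_[s[:,:2]-[x,y],np.ones(len(s))],s[:,2],rcond=None)[0],len(s))
E
python3 - <<'E'
from h import *
o=bot.get_obs(); print(o["eef_pos"],o["grip_width"])
c=bot.camera("wrist"); print(top(c,.638,.14,.072,.05,.003)); tilt(c,.637,.141,.072)
print(top(c,.638,.1375,.012,.08,.005))
E
```

```text
[0.63816856 0.13968471 0.15724637] 0.08503220615281507
[6.378e-01 1.395e-01 5.090e-02 6.379e-01 1.393e-01 6.366e-01 1.393e-01
 2.935e+03]
plane slope,z [ 0.00135478 -0.00464732  0.07309068] 1039
[6.354e-01 1.387e-01 1.299e-01 6.356e-01 1.388e-01 6.244e-01 1.384e-01
 9.182e+03]
```

Mould_3 is flat and seated at (0.6378, 0.1394). Next is mould_4.

Emit:
{"fn": "carry_out", "kwargs": {"increments": [8.5,3.8,-3.2,0,0,8.5,3.8,-3.2,0,0,8.5,3.8,-3.2,0,0,8.5,2.6,-2.4,0,0,8.5,1.2,-1.1,0,0]}}

```text
clock: 22.02
eef_pos: [0.4854, 0.0076, 0.1565]
tool_rot: [0.0, 1.0, 0.0, 0.0]
ft_force: [-0.4, 0.4, 0.6]
grip_width: 0.0852
grasp_force: 0.0
```

Emit:
{"fn": "carry_out", "kwargs": {"increments": [8.5,0,0,0,0,8.5,0,0,0,0,8.5,0,0,0,0,8.5,0,0,0,0,8.5,0,0,0,0]}}

```text
clock: 22.65
eef_pos: [0.4869, 0.0089, 0.1561]
tool_rot: [-0.001, 1.0, 0.0, -0.0]
ft_force: [-0.2, 0.5, -0.1]
grip_width: 0.0849
grasp_force: 0.0
```

```bash
python3 - <<'E'
from h import *
o=bot.get_obs(); print(o["eef_pos"],o["grip_width"])
c=bot.camera("wrist"); print(top(c,.486,.009,.072,.05,.003)); cv2.imwrite("pics/w8.png",c["pixels"])
E
```

```text
[0.48691302 0.00889651 0.15612252] 0.08493493830541447
[4.851e-01 9.100e-03 6.370e-02 4.849e-01 9.400e-03 4.835e-01 9.200e-03
 4.695e+03]
```

View pics/w8.png

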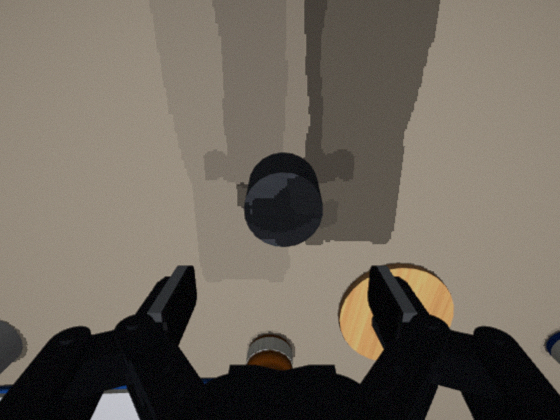

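Mould_4 is at (284,208). The fit is 63.7 mm across at (0.485, 0.009), so I'm shifting 2 mm in x and descending.

Emit:
{"fn": "carry_out", "kwargs": {"increments": [8.5,0.2,0,3.5,0,8.5,0,0,4,0,8.5,0,0,4,0,8.5,0,0,2.1,0,8.5,0,0,0.7,0]}}

```text
clock: 23.32
eef_pos: [0.4835, 0.0086, 0.0119]
tool_rot: [-0.001, 1.0, -0.0, -0.001]
ft_force: [-0.3, 0.1, 0.2]
grip_width: 0.0854
grasp_force: 0.0
```

Emit:
{"fn": "carry_out", "kwargs": {"increments": [5.5,0,0,0,0,5.5,0,0,0,0,5.5,0,0,0,0,5.5,0,0,0,0,5.5,0,0,0,0]}}

```text
clock: 23.95
eef_pos: [0.4858, 0.0085, 0.0142]
tool_rot: [-0.001, 1.0, -0.0, 0.001]
ft_force: [-0.1, -1.5, 6.0]
grip_width: 0.0662
grasp_force: 67.0
```

Emit:
{"fn": "carry_out", "kwargs": {"increments": [5.5,0,0,-3,0,5.5,0,0,-5,0,5.5,0,0,-4.5,0,5.5,-3,2.6,0,0,5.5,-3.8,3.2,0,0]}}

```text
clock: 24.58
eef_pos: [0.553, 0.0668, 0.1391]
tool_rot: [0.0, 1.0, 0.0, 0.0]
ft_force: [0.4, -0.7, -1.6]
grip_width: 0.066
grasp_force: 67.4
```

Emit:
{"fn": "carry_out", "kwargs": {"increments": [5.5,-3.8,3.2,0,0,5.5,-3,2.6,0,0,5.5,-1.7,1.5,0,0,5.5,0,0,0,0,5.5,0,0,0,0]}}

```text
clock: 25.2
eef_pos: [0.6364, 0.1393, 0.1374]
tool_rot: [-0.001, 1.0, -0.0, -0.001]
ft_force: [-0.5, -0.4, -1.5]
grip_width: 0.0664
grasp_force: 67.4
```

```bash
python3 - <<'E'
from h import *
o=bot.get_obs(); print(o["eef_pos"],o["grip_width"],o["grasp_force"])
T=o["eef_pos"]; c=bot.camera("wrist"); cv2.imwrite("pics/w9.png",c["pixels"]); held(c,T,.03)
E
```

```text
[0.63635103 0.13927743 0.1374143 ] 0.06638462882634528 67.39851649850607
held top z-T 0.0585 x [0.60575337 0.64608754] y [0.1109867  0.16664215] 13275
centre-tcp [-0.0104 -0.0005]
```

View pics/w9.png

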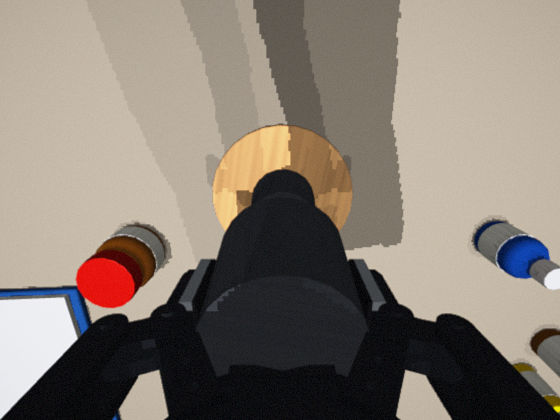

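Mould_4 is held at (283,320), directly in line with mould_3 behind it at (283,190). I'll shift +1 mm in x and lower 11.2 cm.

Emit:
{"fn": "carry_out", "kwargs": {"increments": [5.5,-0.1,0,0,0,5.5,0,0,2.5,0,5.5,0,0,2.5,0,5.5,0,0,2.5,0,5.5,0,0,2,0]}}

```text
clock: 25.88
eef_pos: [0.6379, 0.139, 0.0426]
tool_rot: [-0.0, 1.0, -0.0, -0.0]
ft_force: [-1.2, -0.4, -0.6]
grip_width: 0.0664
grasp_force: 67.4
```

Emit:
{"fn": "carry_out", "kwargs": {"increments": [5.5,0,0,0.9,0,5.5,0,0,0.5,0,5.5,0,0,0.3,0,5.5,0,0,0,0,5.5,0,0,0,0]}}

```text
clock: 26.5
eef_pos: [0.6389, 0.1399, 0.027]
tool_rot: [-0.001, 1.0, 0.0, 0.001]
ft_force: [0.1, -0.4, -1.1]
grip_width: 0.0665
grasp_force: 67.5
```

Emit:
{"fn": "carry_out", "kwargs": {"increments": [5.5,0,0,0.15,0,5.5,0,0,0,0,7.2,0,0,0,0,8,0,0,0,0,8.5,0,0,0,0]}}

```text
clock: 27.12
eef_pos: [0.6384, 0.1397, 0.0246]
tool_rot: [-0.001, 1.0, -0.0, -0.0]
ft_force: [-0.6, -1.0, 0.2]
grip_width: 0.0849
grasp_force: 0.0
```

Emit:
{"fn": "carry_out", "kwargs": {"increments": [8.5,0,0,0,0,8.5,0,0,0,0,8.5,0,0,-2,0,8.5,0,0,-5,0,8.5,0,0,-6,0]}}

```text
clock: 27.75
eef_pos: [0.6374, 0.1395, 0.1545]
tool_rot: [-0.001, 1.0, -0.0, -0.002]
ft_force: [1.0, 0.1, 0.2]
grip_width: 0.0852
grasp_force: 0.0
```

Emit:
{"fn": "carry_out", "kwargs": {"increments": [8.5,1,0,-4,0,8.5,1,0,-2,0,8.5,0,0,0,0,8.5,0,0,0,0,8.5,0,0,0,0]}}

```text
clock: 28.38
eef_pos: [0.6177, 0.1395, 0.2122]
tool_rot: [-0.001, 1.0, -0.0, -0.002]
ft_force: [-1.2, 0.1, -0.2]
grip_width: 0.0845
grasp_force: 0.0
```

```bash
python3 - <<'E'
from h import *
o=bot.get_obs(); print(o["eef_pos"],o["grip_width"])
c=bot.camera("wrist"); print(top(c,.638,.14,.084,.05,.003)); tilt(c,.637,.14,.084,.02)
print(top(c,.638,.1375,.012,.08,.005)); cv2.imwrite("pics/w10.png",c["pixels"])
for n in ["side","scene"]:
    d=bot.camera(n); print(n,top(d,.694,-.006,.065),top(d,.681,.346,.077),top(d,.679,-.342,.041)); cv2.imwrite(f"pics/{n}10.png",d["pixels"])
    print(top(d,.638,.14,.085))
E
```

```text
[0.61766611 0.1394733  0.21219304] 0.08449751864029627
[6.394e-01 1.389e-01 6.380e-02 6.393e-01 1.391e-01 6.380e-01 1.391e-01
 3.223e+03]
plane slope,z [0.00073517 0.00023564 0.08499804] 1288
[6.356e-01 1.386e-01 1.298e-01 6.312e-01 1.386e-01 6.157e-01 1.382e-01
 5.059e+03]
side [ 6.944e-01 -7.700e-03  5.060e-02  6.936e-01 -7.400e-03  6.928e-01
 -1.030e-02  1.440e+02] None [ 6.811e-01 -3.454e-01  7.130e-02  6.798e-01 -3.448e-01  6.795e-01
 -3.464e-01  1.800e+02]
[6.404e-01 1.357e-01 6.790e-02 6.402e-01 1.353e-01 6.400e-01 1.353e-01
 1.760e+02]
scene [ 6.946e-01 -3.200e-03  5.090e-02  6.954e-01 -2.900e-03  6.957e-01
 -1.800e-03  1.710e+02] [6.809e-01 3.507e-01 2.190e-02 6.824e-01 3.512e-01 6.824e-01 3.517e-01
 6.200e+01] [ 6.803e-01 -3.402e-01  7.230e-02  6.796e-01 -3.400e-01  6.825e-01
 -3.388e-01  7.700e+01]
[6.415e-01 1.425e-01 6.670e-02 6.412e-01 1.425e-01 6.409e-01 1.426e-01
 3.380e+02]
```

View pics/side10.png

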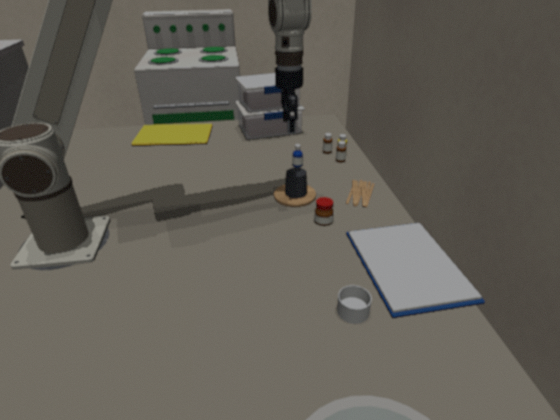

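The side view shows the nest upright at (296,183) on the board. Its top is flat at 84 mm, as a full nest should be, and within about 3 mm of the board's centre. The jar, bottle and ramekin haven't moved.

```bash
python3 -c "from workcell import bot; print(bot.job_done())"
```

```text
the job is handed in; nothing more can be done
None
```

All four moulds are nested upside down in order, smallest first, within about 3 mm of the board's centre with the rims down flat; the jar, bottle and ramekin were left untouched, and the job is handed in after about 28 s of robot time.

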